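# Clamp a pottery roller in its carving cradle

## Task

Take the wooden roller off its rest and lay it gently in the two V-blocks of the carving cradle, about 2 cm short of the end stop's stud, then slide it along the Vs until its end presses lightly but surely on the stud. Then swing the hinged strap over and press it down firmly until its foot bears on the roller, and leave it so clamped: roller centred in both Vs, end on the stud, strap down. How far stud and foot stick out is set anew each time, so go by feel and strain nothing; do not disturb the bowl, the bottle or the brush.

Things in the scene. Friction and masses are not known exactly. Their poses are not given: they have to be found in the camera images.
- roller_mid (a point): Centre of the roller: plain pale wooden cylinder, diameter 30, length 200, 0.08 to 0.17 kg, flat ends, both alike. x runs along its axis. Starts lying level on two small saddles of a wooden rest, axis 45 above the table. Between the saddles (inner faces 58 either side of the rest's middle) it is free on both sides down to the rest's board, top 10 above the table.
- seat (a point): Point on the axis of a roller seated in the Vs, half-way between the two V-blocks; 60 above the table. x points along the Vs to the stop, z up. Lay the roller with its centre at x about -22: there it rests in both Vs and, released, centres itself. Its end meets the stud when its centre is between x = -8 and 4; its free end is then 100 behind its centre, outside the first block, and can be pushed there.
- block_near (a point): Middle of the bottom of the V in the first V-block, the one away from the stop; 39 above the table, at x = -75, y = 0 of seat. Aluminium, 90-degree V, 30 long, 55 wide, top 60 above the table.
- block_far (a point): The same for the second V-block, alike, at x = 75 of seat, near the stop and under the strap. Both stand on a fixed plywood board, x -125 to 135, y -55 to 75 of seat, top 16 above the table; between the blocks (x -60 to 60) nothing is above the board, so fingers have room.
- bracket (a point): Where the stud comes out of the stop bracket's face: x = 112 of seat, on the seated roller's axis. The stud, a round steel disc of diameter 20 facing the roller, stands 8 to 20 out of this face, set differently each time; its face (stud_face) is not measured. Rigid: it wants about 6 N (at least 2.5 N, held half a second); more than 20 N strains it. Sliding the roller takes 0.5 to 2 N.
- stop: The end stop: upright steel bracket, 44 wide, 14 thick, top 72 above the table, with its stud. Origin at the foot of the bracket's roller-side face, 44 below bracket.
- strap (a joint): Angle of the steel clamp strap, rad: 0 level across the cradle, growing as it opens; 1.7 to 2.1 at the start (up, leaning back from the roller), limit 2.2. A stiff hinge (0.15 N m) holds it where it is left. With a seated roller its foot stops it rigidly somewhere from 0.02 to 0.16. It wants about 10 N on the roller (at least 5 N, held half a second); more than 25 N dents the wood.
- strap_hinge (a point): Strap's hinge axis, parallel to the Vs, at x = 75, y = 45 of seat and 25 higher. At 0 the strap points to -y of seat, over the second block. 8 thick, middle plane through the axis, 18 wide. Its round foot, 45 from the axis, stands 7 to 13 out below it, set differently each time. Pressed at d mm from the axis with F it bears with F d/45 less about 3 N of hinge drag. Cheeks end 96 above the table.
- strap_tip (a point): Middle of the strap's tip, 115 from the hinge axis; the last 24 are a tab 30 wide. The foot's screw stands 6 to 12 above the strap over the foot: press beside it, 60 or more from the axis.
- pinch_bowl: Bystander: pale clay bowl, diameter 84, height 45; origin under its centre.
- slip_bottle: Bystander: white bottle, diameter 56, height 140; origin under its centre.
- brush: Bystander: brush lying on the table; origin under its middle.

How it is judged:
By the outcome, as a careful person would: the job done as asked, in the order asked, and still so for the second after the job is handed in, with the robot touching nothing.
It also fails if it takes over 72 s, if anything falls off the work surface, if the arm or the gripper's body presses on something with over 40 N, if the wrist force passes 120 N, or if a joint passes its speed limit or range.

## Robot

A 6-joint arm with a two-finger parallel gripper is mounted at the origin on the work surface. World frame = base frame: x ahead of the robot, y to its left, z up, the work surface at z = 0. Lengths are in m, angles in degrees, forces in N, time in s.
With the tool pointing down it reaches from about 0.4 to 0.825 m from the base axis. Payload 7 kg.
Tool frame: the origin (TCP) lies on the centre line of the jaws, within the pads' length; the fingertips stand 11 mm ahead of it and the grasp point (between the pads) lies 8 mm behind it; z points along the fingers, y is the line along which they close (so a half turn about z gives the same grasp; the last joint's range is limited). The gripper opens to 88 mm and grips with 3 to 60 N. Pads are 19 mm wide; open, the fingers measure 130 mm over their backs; the gripper's body (78 mm by 193 mm) begins 47 mm behind the grasp point.
Start: joints at [-47.664, 20.546, 0.682, 0, -70.136, -16.507], TCP at [0.294, -0.608, 0.238] pointing down, gripper open.
Joint ranges: [-176.03, 176.03], [-82.01, 121.73], [-58.28, 71.71], [-173.87, 95.51], [-174.79, -0.11], [-173.66, 173.66]. Speed limits (degrees/s): [136.94, 136.94, 172.46, 180, 180, 180].

## Interface

Orientations are given as [roll, pitch, yaw] about the fixed x, y, z axes, in that order (R = Rz(yaw) Ry(pitch) Rx(roll)).
In Python, from plant import r, capture, camera_model, job gives the robot as it stands.
- The arm moves only by the tool drive_tool, never from a script. Its argument "increments" is a list that holds one entry, the list of rows, each a list of 5 numbers: the gripper's target within -1 to 1 (fully open at 1, half-way at 0, shut at -1), then the shift along the tool's x, y, z scaled (see below), then the turn about the tool's z scaled (see below). In form: [[[gripper, tx, ty, tz, roll], ...]]. A call has 1 to 5 rows; each row is the pose to reach, as a shift and turn from the pose commanded when the call began, along the tool's axes at that moment, turning the shorter way round; what a row does not reach only later rows make up. The controller multiplies each number of a shift by 120 mm and each number of a turn by 360 degrees. A row lasts 1/8 s, in which the tool goes at most 62.5 mm and 10.7 degrees, less where a joint would pass 70% of its speed; a pose out of reach is approached as far as the arm can. A call with a number of a shift or a turn outside -1 to 1 is refused whole. A call with a gripper value outside its range is refused whole. The fingers move at their own pace and stop on an object; "squeeze" is the grip in N (left out, the last holds). Time passes only in rows, so rows that repeat a pose let the fingers close. It gives the time, the measured TCP pose, the force, the opening and the grip force at its end, in the units of the state.
- r.get_state(): the state, without advancing time (a new reading comes with each control period).
- capture(name): name is "scene" or "top"; returns the picture (420x560x3 uint8, red, green, blue); there is no depth.
- camera_model(name): a dict with "camera_matrix" (3x3 intrinsics, pixels), "k1" (the pictures are not rectified: a ray, as slopes to the right and down, at radius r is drawn at 1 + k1 r^2 times it, then the intrinsics apply), "rvec" (rotation vector, rad) and "tvec" (3), from world to camera coordinates, as OpenCV has them. Camera axes: x right, y down, z forward; pixel columns grow to the right and rows downward; lengths in m; the calibration is good to about 2 mm. A picture is of the moment at which its call begins. camera_model takes no time and is no camera call.
- job.close_job(): hands the job in; it is judged then, once.
The state is a dict: "time_s": time; "joints": joint angles; "qd": joint speeds; "joint_torque": joint torques, N m; "tcp_pos": TCP position; "eef_rot": TCP orientation; "contact_force": force on the tool from outside, world axes, zero at the start; "moment": the same for the moment, N m; "gripper_width": finger opening in m; "gripper_force": force on a finger pad.
Only numpy, scipy, OpenCV 4.12 (cv2) and the standard library are available. Lean on these libraries where they do the work, as an engineer would, in place of code of your own. Each camera call takes 0.05 s, during which the arm holds its last target. There are 200 camera calls.

## Working session

There is one attempt and no reset: what is moved stays moved. The work goes in short steps, Python scripts to look and compute and a tool call to move; the robot and the scene stay as the last step left them, time stands still between calls to the robot, and variables do not carry over. Pictures are saved under pics/ and viewed, at most 10 in all, crops included, and the job is handed in when it is done.

Besides the shell and the picture viewer there is one more tool, called after "Request:" by a JSON object that holds its "op" and its "data", one argument or row to a line. drive_tool: Moves the arm, as the interface text tells. Its arguments: {"type":"object","properties":{"increments":{"type":"array"},"squeeze":{"type":"number"}},"required":["increments"]}

```bash
mkdir -p pics; ls; python3 - <<'E'
from plant import r,capture,camera_model
import cv2
for n in("scene","top"):
    im=capture(n); cv2.imwrite(f"pics/{n}0.png",im[:,:,::-1]); m=camera_model(n); print(n,m)
print(r.get_state())
E
```

```text
pics
scene {'camera_matrix': array([[507.81650493,   0.        , 276.25366922],
       [  0.        , 507.81650493, 216.70176183],
       [  0.        ,   0.        ,   1.        ]]), 'k1': -0.036277265716479316, 'rvec': array([ 1.96508216,  1.33569242, -0.60523224]), 'tvec': array([-0.17401519, -0.30280578,  1.40277351])}
top {'camera_matrix': array([[485.5068663 ,   0.        , 279.11557849],
       [  0.        , 485.5068663 , 200.70737055],
       [  0.        ,   0.        ,   1.        ]]), 'k1': 0.04265687379862017, 'rvec': array([ 2.15156041, -2.11412668,  0.16424095]), 'tvec': array([-0.04820097,  0.61303367,  0.96037978])}
{'time_s': 0.1, 'joints': array([-4.76645338e+01,  2.05871283e+01,  6.36409421e-01, -1.64852273e-02,
       -7.01359112e+01, -1.65078661e+01]), 'qd': array([-0.11809155, -0.10715291,  0.23072794, -0.02347788, -0.04617742,
       -0.02111516]), 'joint_torque': array([-1.24104936e-03, -5.84162879e+01,  2.93751222e+01,  7.01551706e+00,
        1.01434972e-02, -5.65454934e-05]), 'tcp_pos': array([ 0.29385585, -0.60718814,  0.23670274]), 'eef_rot': array([ 1.79912537e+02, -9.75872731e-03, -1.54178006e+02]), 'contact_force': array([-0.78693722,  0.07653792, -0.00906591]), 'moment': array([0.00591065, 0.0346083 , 0.01280208]), 'gripper_force': 0.0, 'gripper_width': 0.08767932140674026}
```

View pics/scene0.png

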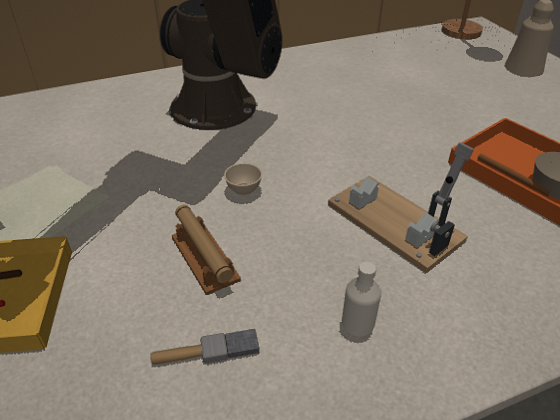

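View pics/top0.png

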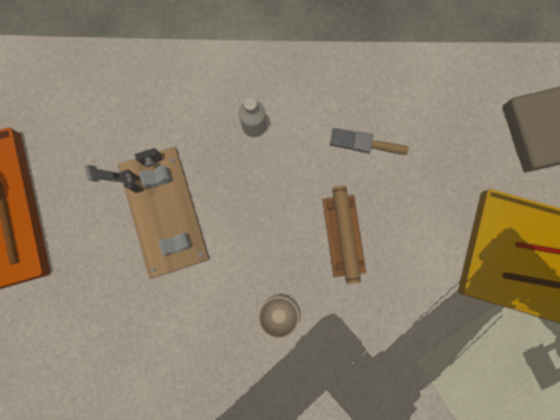

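The scene view shows the roller on its rest (about 178-230, 210-278) and the cradle with its blocks at (365,190) and (422,230). The strap is up at (460,155). In the top view the roller runs from (340,188) to (352,280), with blocks at (155,177) and (174,244), the stop at (148,157) and the strap tip at (92,173). I'll enlarge these areas.

```bash
python3 - <<'E'
import cv2,numpy as np
t=cv2.imread("pics/top0.png");s=cv2.imread("pics/scene0.png")
R=lambda i,x,y,w,h,k:cv2.resize(i[y:y+h,x:x+w],None,fx=k,fy=k,interpolation=cv2.INTER_CUBIC)
a=np.hstack([R(t,80,140,140,140,4),R(t,315,170,60,140,4)])
b=np.hstack([R(s,325,138,150,140,3.5)[:480],R(s,168,198,76,140,3.5)])
def grid(i,k,xs,w0):
    return i
cv2.imwrite("pics/a.png",cv2.convertScaleAbs(a,alpha=1.5));cv2.imwrite("pics/b.png",cv2.convertScaleAbs(b,alpha=1.6));print(a.shape,b.shape)
E
```

```text
Traceback (most recent call last):
ValueError: all the input array dimensions except for the concatenation axis must match exactly, but along dimension 0, the array at index 0 has size 480 and the array at index 1 has size 490
```

```bash
python3 - <<'E'
import cv2,numpy as np
t=cv2.imread("pics/top0.png");s=cv2.imread("pics/scene0.png")
R=lambda i,x,y,w,h,k:cv2.resize(i[y:y+h,x:x+w],None,fx=k,fy=k,interpolation=cv2.INTER_CUBIC)
a=np.hstack([R(t,80,140,140,140,4),R(t,315,170,60,140,4)])
b=np.hstack([R(s,325,138,150,140,3.5),R(s,168,198,76,140,3.5)])
cv2.imwrite("pics/a.png",cv2.convertScaleAbs(a,alpha=1.5));cv2.imwrite("pics/b.png",cv2.convertScaleAbs(b,alpha=1.6));print(a.shape,b.shape)
E
```

```text
(560, 800, 3) (490, 791, 3)
```

View pics/a.png

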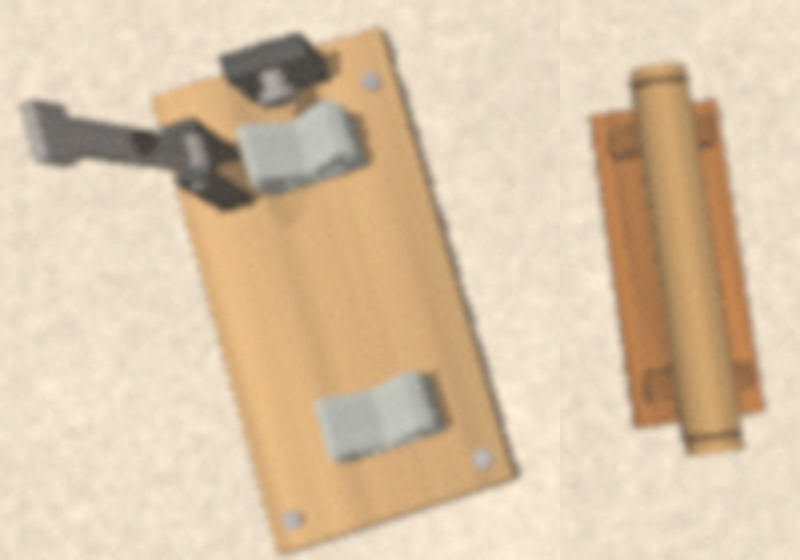

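View pics/b.png

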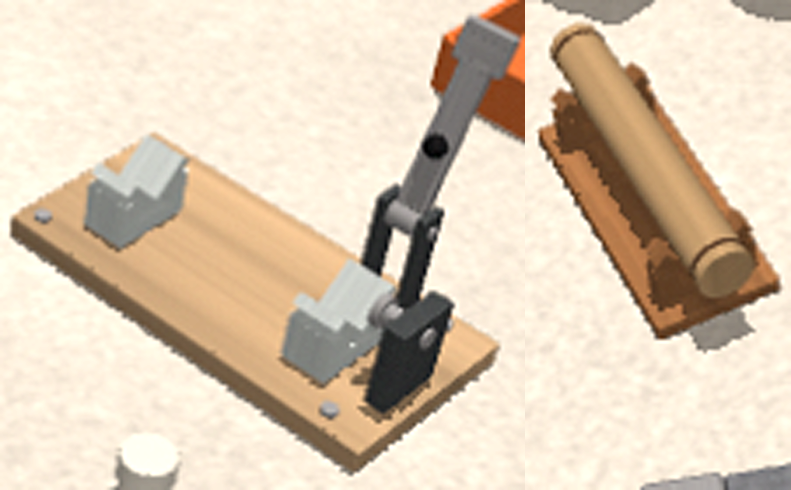

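In the top crop the board's corners are at (152,95), (378,30), (512,476) and (280,552), and the roller ends at (659,66) and (714,451). In the scene crop the corners are (12,222), (357,455), (498,350) and (155,133), the roller ends (725,268) and (578,45), and the strap tip about (493,30), which is (30,133) in the top crop. I'll fit the poses from these.

```bash
cat > h.py <<'E'
import numpy as np,cv2
from plant import camera_model
from scipy.optimize import least_squares
def proj(n,P):
    m=camera_model(n);R,_=cv2.Rodrigues(m["rvec"])
    c=np.atleast_2d(P)@R.T+m["tvec"];s=c[:,:2]/c[:,2:]
    s=s*(1+m["k1"]*(s**2).sum(1,keepdims=True));K=m["camera_matrix"]
    return s*[K[0,0],K[1,1]]+K[:2,2]
def crop(p,k,o): return (np.array(p,float)+.5)/k-.5+o
T=lambda p:crop(p,4,[80,140]); T2=lambda p:crop(np.array(p)-[560,0],4,[315,170])
S=lambda p:crop(p,3.5,[325,138]); S2=lambda p:crop(np.array(p)-[525,0],3.5,[168,198])
def tri(t,s):
    f=lambda P:np.r_[(proj("top",P)-t).ravel(),(proj("scene",P)-s).ravel()]
    o=least_squares(f,[.6,0,.05]);return o.x,np.abs(o.fun).max()
def frame(x,y,yaw,z,P):
    c,s=np.cos(yaw),np.sin(yaw);P=np.atleast_2d(P)/1000.
    return np.c_[x+c*P[:,0]-s*P[:,1],y+s*P[:,0]+c*P[:,1],z+P[:,2]]
E
python3 - <<'E'
from h import *
B=[[135,75,0],[135,-55,0],[-125,-55,0],[-125,75,0]]
t=T([(152,95),(378,30),(512,476),(280,552)]);s=S([(498,350),(357,455),(12,222),(155,133)])
f=lambda q:np.r_[(proj("top",frame(*q,B))-t).ravel(),(proj("scene",frame(*q,B))-s).ravel()]
o=least_squares(f,[.6,.2,.2,.016]);print("board",o.x,np.degrees(o.x[2]),o.fun.round(1))
for n in [((659,66),(578,45)),((714,451),(725,268))]:
    pass
a,ea=tri(T2((659,66)),S2((725,268)));b,eb=tri(T2((714,451)),S2((578,45)))
print("roller",a,ea,b,eb,np.linalg.norm(a-b),(a+b)/2,np.degrees(np.arctan2(*(a-b)[1::-1])))
print("tip",tri(T((30,133)),S((493,30))))
q=o.x; print("hinge",frame(*q,[75,45,69])," seat",frame(*q,[0,0,44]))
for n in("top","scene"):
    R,_=cv2.Rodrigues(camera_model(n)["rvec"]);print(n,-R.T@camera_model(n)["tvec"])
E
```

```text
board [0.59266954 0.20347934 0.32917298 0.01073665] 18.860222576596165 [-0.5  0.3  0.5 -1.1  0.5  0.5 -0.9  0.7  0.4 -0.6  0.2  1.2 -0.5 -0.7
 -0.3  0.8]
roller [ 0.64685547 -0.1628104   0.04905653] 0.04430874437917964 [ 0.44943629 -0.19004127  0.04443565] 0.2613318642510194 0.19934193660169758 [ 0.54814588 -0.17642583  0.04674609] 7.853494580395683
tip (array([0.63572406, 0.30727493, 0.18932132]), np.float64(0.08519086384978891))
hinge [[0.64909606 0.27030783 0.07973665]]  seat [[0.59266954 0.20347934 0.05473665]]
top [ 0.45072236 -0.0474797   1.04645018]
scene [ 1.22820513 -0.29369983  0.70356145]
```

```bash
python3 - <<'E'
from h import *
B=[[135,75,0],[135,-55,0],[-125,-55,0],[-125,75,0]]
t=T([(152,95),(378,30),(512,476),(280,552)]);s=S([(498,350),(357,455),(12,222),(155,133)])
f=lambda q:np.r_[(proj("top",frame(*q,.016,B))-t).ravel(),(proj("scene",frame(*q,.016,B))-s).ravel()]
o=least_squares(f,[.6,.2,.2]);print("board",o.x,np.degrees(o.x[2]),o.fun.round(1))
q=[*o.x,0]
segs=[]
def loop(P): segs.extend(zip(P,P[1:]+P[:1]))
loop([(x,y,16) for x,y,_ in B])
for c in(-75,75):
    pr=[(-27.5,60),(-21,60),(0,39),(21,60),(27.5,60)]
    for d in(-15,15):
        L=[(c+d,y,z) for y,z in pr];segs+=list(zip(L,L[1:]))
    segs+=[((c-15,y,z),(c+15,y,z)) for y,z in pr]
loop([(112,22,72),(112,-22,72),(126,-22,72),(126,22,72)])
segs.append(((60,45,85),(90,45,85)))
def draw(n,off,k,sz):
    im=cv2.imread(f"pics/{n}0.png");x,y=off
    im=cv2.convertScaleAbs(cv2.resize(im[y:y+sz[1],x:x+sz[0]],None,fx=k,fy=k,interpolation=cv2.INTER_CUBIC),alpha=1.5)
    for a,b in segs:
        p=(proj(n,frame(*q,np.array([a,b],float)))+.5-off)*k-.5
        cv2.line(im,*[tuple(int(v) for v in r) for r in p.round()],(0,0,255),1)
    return im
a=draw("top",(105,140),3.6,(110,140));b=draw("scene",(325,170),2.7,(150,110))
c=np.zeros((504,801,3),np.uint8);c[:504,:396]=a;c[:297,396:]=b
R=[((.5482+.1*i*np.cos(.137)),-.1764+.1*i*np.sin(.137),.045) for i in(-1,0,1)]
print(proj("top",R),proj("scene",R))
cv2.imwrite("pics/o.png",c[:,:800])
E
```

```text
board [0.59384567 0.20162118 0.32782726] 18.783118689528003 [-0.3 -0.9  0.9 -2.3  1.  -0.1 -0.8  0.1  0.6 -1.9  0.1 -0.  -0.8 -2.1
 -0.4 -0.6]
[[352.91622689 282.46363528]
 [345.89561267 233.56708756]
 [339.16310312 186.31671129]] [[182.44510968 210.19127435]
 [202.27404748 240.7878735 ]
 [225.09907249 275.94342581]]
```

View pics/o.png

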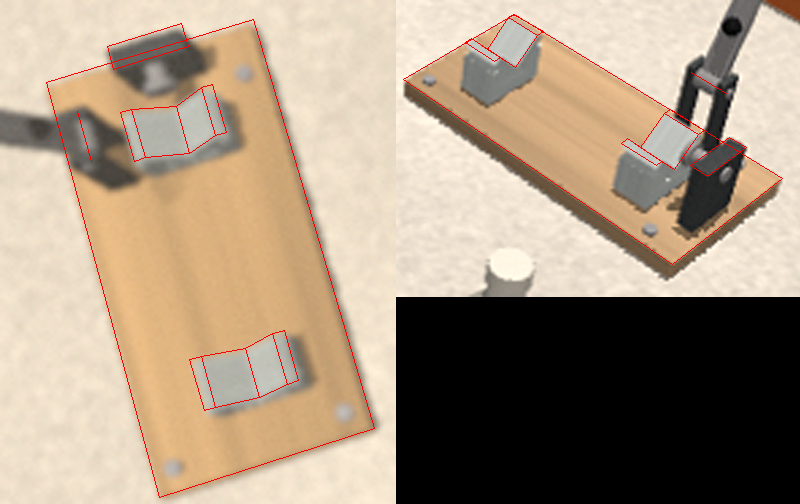

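The overlay fits the board, blocks and stop to 2-3 mm. Seat is at about (0.594, 0.202) with yaw 18.8°, and the roller at (0.548, -0.176) with yaw 7.85°. Next I move above the roller.

Request:
{"op": "drive_tool", "data": {
  "increments": [
    [[1,-0.28,0.195,0,0],[1,-0.56,0.39,0,0],[1,-0.843,0.585,0,0]]
  ]
}}

```text
time_s: 0.48
tcp_pos: [0.3547, -0.4991, 0.237]
eef_rot: [179.9, -0.0, -154.2]
contact_force: [0.1, 0.4, 0.6]
gripper_width: 0.0872
gripper_force: 0.0
```

Request:
{"op": "drive_tool", "data": {
  "increments": [
    [[1,-0.28,0.195,0,0],[1,-0.56,0.39,0,0],[1,-0.843,0.585,0,0]]
  ]
}}

```text
time_s: 0.85
tcp_pos: [0.4153, -0.3917, 0.2373]
eef_rot: [180.0, -0.0, -154.2]
contact_force: [0.1, 0.5, 1.4]
gripper_width: 0.0882
gripper_force: 0.0
```

Request:
{"op": "drive_tool", "data": {
  "increments": [
    [[1,-0.28,0.195,0.15,0],[1,-0.56,0.39,0.3,0],[1,-0.843,0.585,0.45,0]]
  ]
}}

```text
time_s: 1.23
tcp_pos: [0.4758, -0.2845, 0.1829]
eef_rot: [180.0, -0.0, -154.2]
contact_force: [0.3, 0.2, -0.1]
gripper_width: 0.0876
gripper_force: 0.0
```

Request:
{"op": "drive_tool", "data": {
  "increments": [
    [[1,-0.28,0.195,0.15,0.017],[1,-0.56,0.39,0.3,0.034],[1,-0.843,0.585,0.45,0.05],[1,-0.843,0.585,0.45,0.05],[1,-0.843,0.585,0.45,0.05]]
  ]
}}

```text
time_s: 1.85
tcp_pos: [0.5358, -0.1784, 0.1293]
eef_rot: [180.0, -0.0, -172.1]
contact_force: [-0.2, -0.4, 0.6]
gripper_width: 0.0881
gripper_force: 0.0
```

Request:
{"op": "drive_tool", "data": {
  "increments": [
    [[1,0,0,0.25,0],[1,0,0,0.5,0],[1,0,0,0.7,0],[1,0,0,0.76,0],[1,0,0,0.76,0]]
  ]
}}

```text
time_s: 2.48
tcp_pos: [0.5359, -0.1791, 0.0387]
eef_rot: [-180.0, -0.0, -172.2]
contact_force: [0.2, 0.3, -0.0]
gripper_width: 0.087
gripper_force: 0.0
```

Request:
{"op": "drive_tool", "data": {
  "increments": [
    [[-0.2,0,0,0,0],[-0.2,0,0,0,0],[-0.2,0,0,0,0],[-0.2,0,0,0,0]]
  ],
  "squeeze": 12
}}

```text
time_s: 2.98
tcp_pos: [0.536, -0.1784, 0.0386]
eef_rot: [-180.0, 0.0, -172.2]
contact_force: [0.2, 0.3, -0.2]
gripper_width: 0.0528
gripper_force: 0.0
```

Request:
{"op": "drive_tool", "data": {
  "increments": [
    [[-1,0,0,0,0],[-1,0,0,0,0],[-1,0,0,0,0],[-1,0,0,0,0]]
  ],
  "squeeze": 12
}}

```text
time_s: 3.48
tcp_pos: [0.5359, -0.1785, 0.0383]
eef_rot: [180.0, -0.0, -172.2]
contact_force: [-0.2, -0.7, -0.6]
gripper_width: 0.0296
gripper_force: 12.0
```

Request:
{"op": "drive_tool", "data": {
  "increments": [
    [[-1,0,0,-0.1,0],[-1,0,0,-0.3,0],[-1,0,0,-0.5,0],[-1,0,0,-0.674,0]]
  ]
}}

```text
time_s: 3.98
tcp_pos: [0.536, -0.1785, 0.1209]
eef_rot: [-180.0, 0.0, -172.2]
contact_force: [-0.0, 0.2, -1.3]
gripper_width: 0.0294
gripper_force: 12.0
```

Request:
{"op": "drive_tool", "data": {
  "increments": [
    [[-1,0,0,-0.2,0],[-1,0,0,-0.4,0],[-1,0,0,-0.6,0],[-1,0,0,-0.674,0]]
  ]
}}

```text
time_s: 4.47
tcp_pos: [0.5365, -0.1786, 0.2022]
eef_rot: [-180.0, 0.2, -172.2]
contact_force: [-0.2, 0.5, -0.9]
gripper_width: 0.0295
gripper_force: 12.0
```

Request:
{"op": "drive_tool", "data": {
  "increments": [
    [[-1,-0.03,0.15,0,0],[-1,-0.075,0.36,0,0],[-1,-0.12,0.56,0,0],[-1,-0.158,0.755,0,0]]
  ]
}}

```text
time_s: 4.97
tcp_pos: [0.5417, -0.0846, 0.199]
eef_rot: [180.0, -0.1, -172.2]
contact_force: [1.1, 0.2, -1.7]
gripper_width: 0.0294
gripper_force: 12.0
```

Request:
{"op": "drive_tool", "data": {
  "increments": [
    [[-1,-0.04,0.19,0,0],[-1,-0.08,0.38,0,0],[-1,-0.12,0.57,0,0],[-1,-0.158,0.755,0,0]]
  ]
}}

```text
time_s: 5.48
tcp_pos: [0.548, 0.0076, 0.199]
eef_rot: [180.0, -0.1, -172.2]
contact_force: [-0.0, -0.3, -2.0]
gripper_width: 0.0293
gripper_force: 12.0
```

Request:
{"op": "drive_tool", "data": {
  "increments": [
    [[-1,-0.04,0.19,0,0],[-1,-0.08,0.38,0,0],[-1,-0.12,0.57,0,0],[-1,-0.158,0.755,0,0]]
  ]
}}

```text
time_s: 5.98
tcp_pos: [0.5545, 0.0998, 0.1992]
eef_rot: [-180.0, -0.1, -172.2]
contact_force: [-0.4, -0.1, -2.0]
gripper_width: 0.0297
gripper_force: 12.0
```

Request:
{"op": "drive_tool", "data": {
  "increments": [
    [[-1,-0.05,0.25,0,-0.01],[-1,-0.1,0.5,0.1,-0.02],[-1,-0.14,0.68,0.3,-0.0306],[-1,-0.158,0.755,0.5,-0.0306],[-1,-0.158,0.755,0.667,-0.0306]]
  ]
}}

```text
time_s: 6.6
tcp_pos: [0.5609, 0.1921, 0.1183]
eef_rot: [-180.0, -0.1, -161.1]
contact_force: [-0.3, -0.1, -0.9]
gripper_width: 0.0292
gripper_force: 12.0
```

```bash
python3 - <<'E'
from plant import r,capture
import cv2,numpy as np
s=r.get_state();print(s["time_s"],s["tcp_pos"],s["eef_rot"],s["contact_force"],s["gripper_width"])
t=capture("top")[:,:,::-1].copy();s=capture("scene")[:,:,::-1].copy()
cv2.imwrite("pics/top1.png",t);cv2.imwrite("pics/scene1.png",s)
R=lambda i,x,y,w,h,k:cv2.resize(i[y:y+h,x:x+w],None,fx=k,fy=k,interpolation=cv2.INTER_CUBIC)
cv2.imwrite("pics/c.png",cv2.convertScaleAbs(np.hstack([R(t,80,120,130,180,3),R(s,325,118,136,180,3)]),alpha=1.5))
E
```

```text
6.6 [0.56088352 0.19211495 0.11834643] [-1.79985579e+02 -9.41222708e-02 -1.61096053e+02] [-0.31410178 -0.06081174 -0.90762758] 0.029166337721137605
```

View pics/c.png

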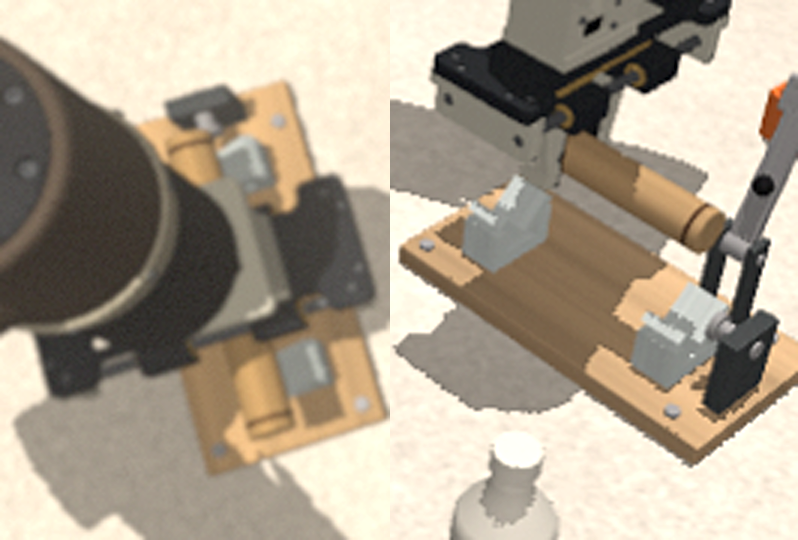

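The held roller hovers over the cradle. Its front end face is at crop (707,230) in the scene view, and its ends are at (192,140) and (271,430) in the top view. I'll compare those with the prediction.

```bash
python3 - <<'E'
from h import *
from plant import r
p=r.get_state()["tcp_pos"];d=np.array([np.cos(np.radians(18.9)),np.sin(np.radians(18.9)),0]);
c=p+[0,0,.008]+.012*d
print(c)
print("scene front",proj("scene",c+.1*d),"seen",(707+.5-390)/3-.5+325,230.5/3-.5+118)
print("top front/rear upper rim",proj("top",[c+.1*d+[0,0,.01],c-.1*d+[0,0,.0]]),"seen",192/3+80,140/3+120,271/3+80,430/3+120)
q=(.59385,.20162,.32783,0)
v=frame(*q,[[-60,0,39],[90,0,39],[112,0,72]])
print("scene Vnear end, Vfar",proj("scene",v),"top",proj("top",v))
E
```

```text
[0.57106473 0.19460333 0.12508496]
scene front [[431.03109541 193.59306538]] seen 430.3333333333333 194.33333333333331
top front/rear upper rim [[141.77416481 164.59647254]
 [171.34836319 264.51584458]] seen 144.0 166.66666666666666 170.33333333333331 263.33333333333337
scene Vnear end, Vfar [[368.91483941 194.63087822]
 [427.74392913 232.35046729]
 [440.91476746 225.54073645]] top [[172.67832746 236.23398119]
 [153.47635321 169.06946234]
 [146.40185821 155.52538803]]
```

Request:
{"op": "drive_tool", "data": {
  "increments": [
    [[-1,0,0,0.15,0],[-1,0,0,0.3,0],[-1,0,0,0.42,0],[-1,0,0,0.46,0],[-1,0,0,0.46,0]]
  ]
}}

```text
time_s: 7.32
tcp_pos: [0.5618, 0.1909, 0.065]
eef_rot: [-180.0, -0.0, -161.2]
contact_force: [-0.5, 0.8, -1.6]
gripper_width: 0.0296
gripper_force: 12.0
```

Request:
{"op": "drive_tool", "data": {
  "increments": [
    [[-1,0,0,0.03,0],[-1,0,0,0.06,0],[-1,0,0,0.07,0],[-1,0,0,0.07,0]]
  ]
}}

```text
time_s: 7.82
tcp_pos: [0.5617, 0.1908, 0.0564]
eef_rot: [-180.0, -0.0, -161.2]
contact_force: [0.2, -0.2, -0.3]
gripper_width: 0.0296
gripper_force: 12.0
```

Request:
{"op": "drive_tool", "data": {
  "increments": [
    [[-1,0,0,0.01,0],[-1,0,0,0.01,0],[-1,0,0,0.01,0]]
  ],
  "squeeze": 6
}}

```text
time_s: 8.2
tcp_pos: [0.5617, 0.1909, 0.0553]
eef_rot: [180.0, 0.0, -161.2]
contact_force: [0.5, 0.1, -2.0]
gripper_width: 0.0302
gripper_force: 6.0
```

Request:
{"op": "drive_tool", "data": {
  "increments": [
    [[-1,0,0,0.008,0],[-1,0,0,0.008,0],[-1,0,0,0.008,0]]
  ]
}}

```text
time_s: 8.57
tcp_pos: [0.5617, 0.1908, 0.0543]
eef_rot: [-180.0, -0.0, -161.2]
contact_force: [0.5, -0.9, -1.0]
gripper_width: 0.0298
gripper_force: 6.0
```

Request:
{"op": "drive_tool", "data": {
  "increments": [
    [[-1,0,0,0.006,0],[-1,0,0,0.006,0],[-1,0,0,0.006,0]]
  ]
}}

```text
time_s: 8.95
tcp_pos: [0.5618, 0.191, 0.0538]
eef_rot: [180.0, 0.0, -161.1]
contact_force: [-0.6, 0.3, 2.3]
gripper_width: 0.03
gripper_force: 6.0
```

Request:
{"op": "drive_tool", "data": {
  "increments": [
    [[-0.2,0,0,0.002,0],[0.1,0,0,0.002,0],[0.3,0,0,0.002,0],[0.3,0,0,0.002,0]]
  ],
  "squeeze": 3
}}

```text
time_s: 9.45
tcp_pos: [0.5617, 0.1908, 0.0533]
eef_rot: [-180.0, -0.0, -161.2]
contact_force: [0.3, 0.4, -0.6]
gripper_width: 0.0553
gripper_force: 0.0
```

Request:
{"op": "drive_tool", "data": {
  "increments": [
    [[0.3,0,0,-0.15,0],[0.3,0,0,-0.4,0],[0.3,0,0,-0.6,0],[0.3,0,0,-0.6,0]]
  ]
}}

```text
time_s: 9.95
tcp_pos: [0.5628, 0.1915, 0.1275]
eef_rot: [179.9, 0.2, -161.1]
contact_force: [0.4, 0.6, 0.7]
gripper_width: 0.0574
gripper_force: 0.0
```

Request:
{"op": "drive_tool", "data": {
  "increments": [
    [[-1,0.25,0,0,0],[-1,0.5,0,0,0],[-1,0.75,0,0,0],[-1,0.967,0,0,0],[-1,0.967,0,0,0]]
  ]
}}

```text
time_s: 10.58
tcp_pos: [0.4502, 0.1525, 0.125]
eef_rot: [180.0, -0.1, -161.1]
contact_force: [0.3, -0.3, -0.6]
gripper_width: 0.0127
gripper_force: 0.0
```

Request:
{"op": "drive_tool", "data": {
  "increments": [
    [[-1,0,0,0.2,0],[-1,0,0,0.4,0],[-1,0,0,0.586,0],[-1,0,0,0.586,0]]
  ]
}}

```text
time_s: 11.08
tcp_pos: [0.4512, 0.1526, 0.0534]
eef_rot: [-179.9, -0.2, -161.2]
contact_force: [0.6, -0.2, 0.9]
gripper_width: 0.0007
gripper_force: 0.0
```

```bash
python3 - <<'E'
from plant import r,capture
import cv2,numpy as np
s=r.get_state();print(s["time_s"],s["tcp_pos"],s["eef_rot"],s["contact_force"],s["gripper_width"])
t=capture("top")[:,:,::-1].copy();s=capture("scene")[:,:,::-1].copy()
cv2.imwrite("pics/top2.png",t);cv2.imwrite("pics/scene2.png",s)
R=lambda i,x,y,w,h,k:cv2.resize(i[y:y+h,x:x+w],None,fx=k,fy=k,interpolation=cv2.INTER_CUBIC)
cv2.imwrite("pics/d.png",cv2.convertScaleAbs(np.hstack([R(t,80,120,130,180,3),R(s,325,118,136,180,3)]),alpha=1.5))
E
```

```text
11.075 [0.45120725 0.15263015 0.05336388] [-179.91403541   -0.21350692 -161.16745805] [ 0.56748011 -0.16533381  0.88835109] 0.0006918665709737513
```

View pics/d.png

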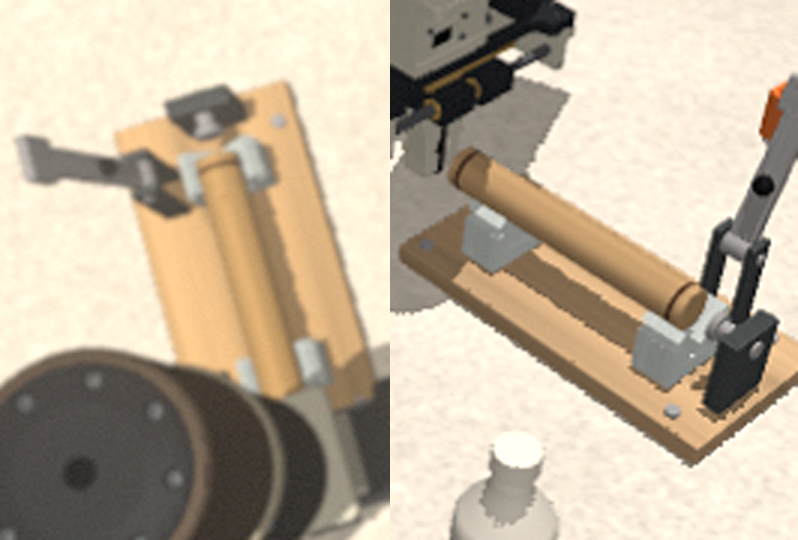

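In the Vs the roller lies level and centred. The gap to the stud is visible at about (690,305) to (712,320) in the scene crop. Now I push its free end.

Request:
{"op": "drive_tool", "data": {
  "increments": [
    [[-1,-0.06,0,0,0],[-1,-0.12,0,0,0],[-1,-0.16,0,0,0],[-1,-0.19,0,0,0],[-1,-0.21,0,0,0]]
  ],
  "squeeze": 10
}}

```text
time_s: 11.8
tcp_pos: [0.4756, 0.1614, 0.0549]
eef_rot: [-180.0, -0.0, -161.2]
contact_force: [-2.4, -1.3, 1.2]
gripper_width: 0.0005
gripper_force: 0.9
```

Request:
{"op": "drive_tool", "data": {
  "increments": [
    [[-1,-0.01,0,0,0],[-1,-0.02,0,0,0],[-1,-0.025,0,0,0],[-1,-0.025,0,0,0]]
  ]
}}

```text
time_s: 12.3
tcp_pos: [0.4787, 0.1625, 0.0551]
eef_rot: [180.0, 0.0, -161.2]
contact_force: [-0.0, 0.3, -0.3]
gripper_width: 0.0007
gripper_force: 0.3
```

Request:
{"op": "drive_tool", "data": {
  "increments": [
    [[-1,-0.008,0,0,0],[-1,-0.016,0,0,0],[-1,-0.016,0,0,0]]
  ]
}}

```text
time_s: 12.68
tcp_pos: [0.4805, 0.1632, 0.0551]
eef_rot: [180.0, 0.0, -161.2]
contact_force: [0.0, 1.1, -0.9]
gripper_width: 0.0005
gripper_force: 0.3
```

Request:
{"op": "drive_tool", "data": {
  "increments": [
    [[-1,-0.008,0,0,0],[-1,-0.008,0,0,0],[-1,-0.008,0,0,0]]
  ]
}}

```text
time_s: 13.05
tcp_pos: [0.4814, 0.1634, 0.0551]
eef_rot: [180.0, 0.0, -161.2]
contact_force: [-1.1, 0.1, -0.6]
gripper_width: 0.0003
gripper_force: 0.3
```

Request:
{"op": "drive_tool", "data": {
  "increments": [
    [[-1,-0.006,0,0,0],[-1,-0.012,0,0,0],[-1,-0.012,0,0,0]]
  ]
}}

```text
time_s: 13.42
tcp_pos: [0.4827, 0.1639, 0.055]
eef_rot: [-180.0, 0.0, -161.2]
contact_force: [-0.5, -1.3, -0.4]
gripper_width: 0.0009
gripper_force: 0.4
```

Request:
{"op": "drive_tool", "data": {
  "increments": [
    [[-1,-0.006,0,0,0],[-1,-0.012,0,0,0],[-1,-0.012,0,0,0]]
  ]
}}

```text
time_s: 13.8
tcp_pos: [0.4842, 0.1644, 0.055]
eef_rot: [180.0, 0.0, -161.2]
contact_force: [-0.3, -0.5, -0.4]
gripper_width: 0.0005
gripper_force: 0.4
```

Request:
{"op": "drive_tool", "data": {
  "increments": [
    [[-1,-0.006,0,0,0],[-1,-0.01,0,0,0],[-1,-0.01,0,0,0]]
  ]
}}

```text
time_s: 14.18
tcp_pos: [0.4851, 0.1647, 0.055]
eef_rot: [-180.0, -0.0, -161.2]
contact_force: [-1.7, 0.2, 1.0]
gripper_width: 0.0004
gripper_force: 0.9
```

Request:
{"op": "drive_tool", "data": {
  "increments": [
    [[-1,-0.004,0,0,0],[-1,-0.008,0,0,0],[-1,-0.008,0,0,0]]
  ]
}}

```text
time_s: 14.55
tcp_pos: [0.4851, 0.1646, 0.0549]
eef_rot: [-180.0, -0.1, -161.2]
contact_force: [-6.5, 0.4, 3.7]
gripper_width: 0.0003
gripper_force: 2.9
```

Request:
{"op": "drive_tool", "data": {
  "increments": [
    [[-1,-0.001,0,0,0],[-1,-0.001,0,0,0]]
  ]
}}

```text
time_s: 14.8
tcp_pos: [0.4852, 0.1646, 0.0549]
eef_rot: [-180.0, -0.1, -161.2]
contact_force: [-6.7, 0.0, 4.3]
gripper_width: 0.0005
gripper_force: 3.1
```

Request:
{"op": "drive_tool", "data": {
  "increments": [
    [[-1,-0.001,0,-0.003,0],[-1,-0.001,0,-0.003,0],[-1,-0.001,0,-0.003,0],[-1,-0.001,0,-0.003,0],[-1,-0.001,0,-0.003,0]]
  ]
}}

```text
time_s: 15.42
tcp_pos: [0.4852, 0.1646, 0.055]
eef_rot: [-180.0, -0.1, -161.2]
contact_force: [-5.8, -0.5, 1.7]
gripper_width: 0.0006
gripper_force: 2.7
```

Request:
{"op": "drive_tool", "data": {
  "increments": [
    [[-1,-0.0015,0,-0.001,0],[-1,-0.0015,0,-0.001,0],[-1,-0.0015,0,-0.001,0],[-1,-0.0015,0,-0.001,0],[-1,-0.0015,0,-0.001,0]]
  ]
}}

```text
time_s: 16.05
tcp_pos: [0.4851, 0.1646, 0.055]
eef_rot: [-180.0, -0.1, -161.2]
contact_force: [-5.5, 0.3, 0.4]
gripper_width: 0.0005
gripper_force: 2.8
```

Request:
{"op": "drive_tool", "data": {
  "increments": [
    [[-1,-0.003,0,0,0],[-1,-0.003,0,0,0],[-1,-0.003,0,0,0],[-1,-0.003,0,0,0],[-1,-0.003,0,0,0]]
  ]
}}

```text
time_s: 16.68
tcp_pos: [0.4852, 0.1645, 0.055]
eef_rot: [-180.0, -0.2, -161.2]
contact_force: [-6.6, -0.0, 2.2]
gripper_width: 0.0007
gripper_force: 3.5
```

The roller has been held on the stud at about 6 N for 2 s. Now I back off and go to the strap.

Request:
{"op": "drive_tool", "data": {
  "increments": [
    [[-1,0.01,0,0,0],[-1,0.04,0,0,0],[-1,0.1,0,0,0],[-1,0.15,0,0,0],[-1,0.15,0,-0.1,0]]
  ]
}}

```text
time_s: 17.3
tcp_pos: [0.4689, 0.1589, 0.0674]
eef_rot: [-180.0, -0.1, -161.2]
contact_force: [0.8, 0.4, 0.1]
gripper_width: 0.0006
gripper_force: 0.0
```

Request:
{"op": "drive_tool", "data": {
  "increments": [
    [[-1,0,0,-0.25,0],[-1,0,0,-0.5,0],[-1,0,0,-0.75,0]]
  ]
}}

```text
time_s: 17.68
tcp_pos: [0.47, 0.1596, 0.1596]
eef_rot: [180.0, 0.1, -161.1]
contact_force: [0.5, 0.4, 0.7]
gripper_width: 0.0005
gripper_force: 0.0
```

Request:
{"op": "drive_tool", "data": {
  "increments": [
    [[-1,0,0,-0.25,0],[-1,0,0,-0.5,0],[-1,0,0,-0.7,0],[-1,0,0,-0.7,0]]
  ]
}}

```text
time_s: 18.18
tcp_pos: [0.4708, 0.16, 0.2446]
eef_rot: [179.9, 0.3, -161.1]
contact_force: [-0.8, 0.4, -0.4]
gripper_width: -0.0
gripper_force: 0.0
```

```bash
python3 - <<'E'
from plant import r,capture
import cv2,numpy as np
s=r.get_state();print(s["time_s"],s["tcp_pos"],s["eef_rot"],s["joints"])
t=capture("top")[:,:,::-1].copy();s=capture("scene")[:,:,::-1].copy()
R=lambda i,x,y,w,h,k:cv2.resize(i[y:y+h,x:x+w],None,fx=k,fy=k,interpolation=cv2.INTER_CUBIC)
cv2.imwrite("pics/e.png",cv2.convertScaleAbs(np.hstack([R(t,80,120,130,180,3),R(s,325,118,136,180,3)]),alpha=1.5))
E
```

```text
18.175 [0.47081876 0.16004981 0.2445571 ] [ 179.92080899    0.28600813 -161.13892693] [ 4.14916286e+01  3.14470025e+00 -2.07825117e+01  4.05258228e-02
 -6.57783347e+01 -1.12646889e+02]
```

View pics/e.png

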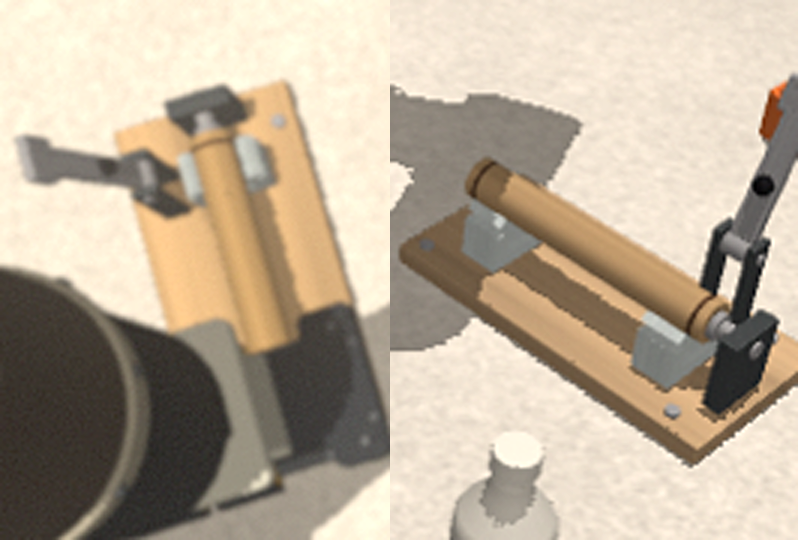

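The roller's end is on the stud, with contact seen at crop (712,318) in the scene view, and it lies straight in both Vs. Next the tool goes behind the strap.

Request:
{"op": "drive_tool", "data": {
  "increments": [
    [[-1,-0.2,0.11,0,0],[-1,-0.43,0.24,0,0],[-1,-0.66,0.37,0,0],[-1,-0.866,0.479,0,0]]
  ]
}}

```text
time_s: 18.77
tcp_pos: [0.5499, 0.248, 0.2405]
eef_rot: [-180.0, -0.1, -161.2]
contact_force: [-0.6, -0.7, 0.6]
gripper_width: 0.0011
gripper_force: 0.0
```

Request:
{"op": "drive_tool", "data": {
  "increments": [
    [[-1,-0.2,0.11,0,-0.025],[-1,-0.43,0.24,0,-0.05],[-1,-0.66,0.37,0,-0.075],[-1,-0.866,0.479,0,-0.1],[-1,-0.866,0.479,0,-0.125]]
  ]
}}

```text
time_s: 19.4
tcp_pos: [0.6298, 0.3363, 0.2389]
eef_rot: [179.9, -0.2, -115.8]
contact_force: [-1.1, -0.2, -0.3]
gripper_width: 0.0003
gripper_force: 0.0
```

Request:
{"op": "drive_tool", "data": {
  "increments": [
    [[-1,0,0,0,-0.025],[-1,0,0,0,-0.05],[-1,0,0,0,-0.075],[-1,0,0,0,-0.1],[-1,0,0,0,-0.125]]
  ]
}}

```text
time_s: 20.02
tcp_pos: [0.6289, 0.3351, 0.2402]
eef_rot: [179.9, -0.0, -70.9]
contact_force: [-1.1, -0.0, -0.4]
gripper_width: 0.0003
gripper_force: 0.0
```

Request:
{"op": "drive_tool", "data": {
  "increments": [
    [[-1,0,0,0,0],[-1,0,0,0,0]]
  ]
}}

```text
time_s: 20.27
tcp_pos: [0.6292, 0.3353, 0.2409]
eef_rot: [179.9, -0.0, -71.4]
contact_force: [0.3, -0.0, 0.1]
gripper_width: 0.0005
gripper_force: 0.0
```

Request:
{"op": "drive_tool", "data": {
  "increments": [
    [[-1,0,0,0.2,0],[-1,0,0,0.4,0],[-1,0,0,0.54,0],[-1,0,0,0.54,0]]
  ]
}}

```text
time_s: 20.78
tcp_pos: [0.6287, 0.3349, 0.1751]
eef_rot: [179.8, -0.1, -71.2]
contact_force: [-0.3, 0.4, 1.0]
gripper_width: 0.0005
gripper_force: 0.0
```

Request:
{"op": "drive_tool", "data": {
  "increments": [
    [[-1,0.06,0,0,0],[-1,0.11,0,0,0],[-1,0.16,0,0,0],[-1,0.21,0,0,0],[-1,0.25,0,0,0]]
  ]
}}

```text
time_s: 21.4
tcp_pos: [0.6393, 0.3069, 0.1772]
eef_rot: [-180.0, 0.0, -71.2]
contact_force: [0.4, 1.7, 2.0]
gripper_width: 0.0005
gripper_force: 0.9
```

Request:
{"op": "drive_tool", "data": {
  "increments": [
    [[-1,0.05,0,0,0],[-1,0.1,0,0,0],[-1,0.15,0,0,0],[-1,0.2,0,0,0],[-1,0.22,0,0,0]]
  ]
}}

```text
time_s: 22.02
tcp_pos: [0.6477, 0.2816, 0.1767]
eef_rot: [180.0, 0.0, -71.2]
contact_force: [-1.1, 1.4, 2.0]
gripper_width: 0.0002
gripper_force: 0.9
```

Request:
{"op": "drive_tool", "data": {
  "increments": [
    [[-1,0.07,0,0,0],[-1,0.14,0,0,0],[-1,0.21,0,0,0],[-1,0.28,0,0,0],[-1,0.33,0,0,0]]
  ]
}}

```text
time_s: 22.65
tcp_pos: [0.6606, 0.2438, 0.1767]
eef_rot: [180.0, -0.0, -71.2]
contact_force: [-0.3, 2.0, -0.2]
gripper_width: 0.0007
gripper_force: 0.7
```

Request:
{"op": "drive_tool", "data": {
  "increments": [
    [[-1,0.07,0,0.035,0],[-1,0.135,0,0.08,0],[-1,0.194,0,0.131,0],[-1,0.25,0,0.19,0],[-1,0.3175,0,0.277,0]]
  ]
}}

```text
time_s: 23.28
tcp_pos: [0.673, 0.208, 0.1431]
eef_rot: [-180.0, -0.0, -71.1]
contact_force: [0.2, 0.1, 1.0]
gripper_width: 0.0006
gripper_force: 0.7
```

Request:
{"op": "drive_tool", "data": {
  "increments": [
    [[-1,0.015,0,0.03,0],[-1,0.035,0,0.065,0],[-1,0.055,0,0.1,0],[-1,0.055,0,0.1,0]]
  ]
}}

```text
time_s: 23.78
tcp_pos: [0.6747, 0.2022, 0.131]
eef_rot: [180.0, -0.0, -71.2]
contact_force: [-0.1, -0.0, -0.1]
gripper_width: 0.0005
gripper_force: 0.0
```

Request:
{"op": "drive_tool", "data": {
  "increments": [
    [[-1,0,0,0.03,0],[-1,0,0,0.06,0],[-1,0,0,0.09,0],[-1,0,0,0.11,0],[-1,0,0,0.11,0]]
  ]
}}

```text
time_s: 24.4
tcp_pos: [0.6746, 0.2022, 0.1179]
eef_rot: [180.0, 0.0, -71.2]
contact_force: [-0.4, 0.2, 0.7]
gripper_width: 0.0009
gripper_force: 0.0
```

Request:
{"op": "drive_tool", "data": {
  "increments": [
    [[-1,0,0,0.01,0],[-1,0,0,0.02,0],[-1,0,0,0.02,0]]
  ]
}}

```text
time_s: 24.78
tcp_pos: [0.6748, 0.2022, 0.1158]
eef_rot: [180.0, 0.0, -71.2]
contact_force: [-0.4, -0.5, 0.4]
gripper_width: 0.0007
gripper_force: 0.3
```

Request:
{"op": "drive_tool", "data": {
  "increments": [
    [[-1,0,0,0.004,0],[-1,0,0,0.008,0],[-1,0,0,0.008,0]]
  ]
}}

```text
time_s: 25.15
tcp_pos: [0.6748, 0.2022, 0.1149]
eef_rot: [-180.0, -0.0, -71.2]
contact_force: [0.1, -0.6, 0.3]
gripper_width: 0.0004
gripper_force: 0.5
```

Request:
{"op": "drive_tool", "data": {
  "increments": [
    [[-1,0,0,0.004,0],[-1,0,0,0.009,0],[-1,0,0,0.009,0]]
  ]
}}

```text
time_s: 25.52
tcp_pos: [0.6748, 0.2023, 0.1138]
eef_rot: [180.0, 0.0, -71.2]
contact_force: [1.2, -0.8, 1.3]
gripper_width: 0.0002
gripper_force: 0.4
```

Request:
{"op": "drive_tool", "data": {
  "increments": [
    [[-1,0,0,0.004,0],[-1,0,0,0.009,0],[-1,0,0,0.009,0]]
  ]
}}

```text
time_s: 25.9
tcp_pos: [0.6748, 0.2023, 0.1127]
eef_rot: [-180.0, 0.0, -71.2]
contact_force: [0.1, -0.4, 0.9]
gripper_width: 0.0005
gripper_force: 0.4
```

Request:
{"op": "drive_tool", "data": {
  "increments": [
    [[-1,0,0,0.004,0],[-1,0,0,0.009,0],[-1,0,0,0.009,0]]
  ]
}}

```text
time_s: 26.28
tcp_pos: [0.6748, 0.2023, 0.1116]
eef_rot: [180.0, 0.0, -71.2]
contact_force: [0.1, -0.5, 1.5]
gripper_width: 0.0009
gripper_force: 0.4
```

Request:
{"op": "drive_tool", "data": {
  "increments": [
    [[-1,0,0,0.004,0],[-1,0,0,0.009,0],[-1,0,0,0.009,0]]
  ]
}}

```text
time_s: 26.65
tcp_pos: [0.6748, 0.2022, 0.1105]
eef_rot: [180.0, 0.0, -71.2]
contact_force: [0.2, -0.5, 0.3]
gripper_width: 0.0005
gripper_force: 0.4
```

Request:
{"op": "drive_tool", "data": {
  "increments": [
    [[-1,0,0,0.004,0],[-1,0,0,0.009,0],[-1,0,0,0.009,0]]
  ]
}}

```text
time_s: 27.02
tcp_pos: [0.6748, 0.2023, 0.1094]
eef_rot: [180.0, 0.0, -71.2]
contact_force: [1.4, -0.4, 0.1]
gripper_width: 0.0008
gripper_force: 0.4
```

Request:
{"op": "drive_tool", "data": {
  "increments": [
    [[-1,0,0,0.004,0],[-1,0,0,0.009,0],[-1,0,0,0.009,0]]
  ]
}}

```text
time_s: 27.4
tcp_pos: [0.6748, 0.2022, 0.1083]
eef_rot: [180.0, 0.0, -71.2]
contact_force: [0.0, -0.2, 0.2]
gripper_width: 0.0003
gripper_force: 0.4
```

Request:
{"op": "drive_tool", "data": {
  "increments": [
    [[-1,0,0,0.004,0],[-1,0,0,0.009,0],[-1,0,0,0.009,0]]
  ]
}}

```text
time_s: 27.78
tcp_pos: [0.6748, 0.2022, 0.1073]
eef_rot: [180.0, 0.0, -71.2]
contact_force: [0.0, -0.5, 0.9]
gripper_width: 0.0006
gripper_force: 0.4
```

Request:
{"op": "drive_tool", "data": {
  "increments": [
    [[-1,0,0,0.004,0],[-1,0,0,0.009,0],[-1,0,0,0.009,0]]
  ]
}}

```text
time_s: 28.15
tcp_pos: [0.6748, 0.2022, 0.1062]
eef_rot: [180.0, -0.0, -71.2]
contact_force: [0.4, -0.5, 1.0]
gripper_width: -0.0
gripper_force: 0.4
```

Request:
{"op": "drive_tool", "data": {
  "increments": [
    [[-1,0,0,0.004,0],[-1,0,0,0.009,0],[-1,0,0,0.009,0]]
  ]
}}

```text
time_s: 28.52
tcp_pos: [0.6747, 0.2023, 0.1051]
eef_rot: [180.0, 0.0, -71.2]
contact_force: [0.2, -0.6, 1.4]
gripper_width: 0.0005
gripper_force: 0.4
```

Request:
{"op": "drive_tool", "data": {
  "increments": [
    [[-1,0,0,0.004,0],[-1,0,0,0.008,0],[-1,0,0,0.008,0]]
  ]
}}

```text
time_s: 28.9
tcp_pos: [0.6748, 0.2023, 0.1042]
eef_rot: [180.0, 0.0, -71.2]
contact_force: [1.2, -0.5, 0.6]
gripper_width: 0.0005
gripper_force: 0.4
```

```bash
python3 - <<'E'
from plant import r,capture
import cv2,numpy as np
s=capture("scene")[:,:,::-1].copy()
R=lambda i,x,y,w,h,k:cv2.resize(i[y:y+h,x:x+w],None,fx=k,fy=k,interpolation=cv2.INTER_CUBIC)
cv2.imwrite("pics/f.png",cv2.convertScaleAbs(R(s,350,150,130,110,5),alpha=1.6))
E
```

```text
(no output)
```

View pics/f.png

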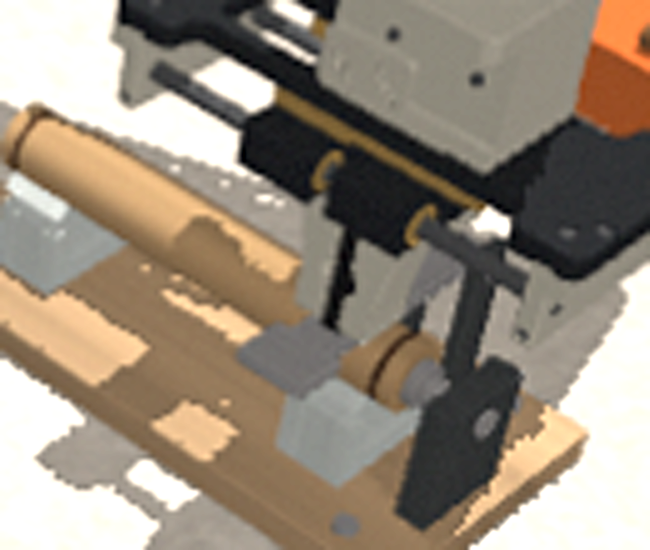

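The fingers rest on the strap just behind its tab, at (300,350), and the strap is nearly level. The roller is still on the stud at (420,385), and the foot has not bottomed yet.

Request:
{"op": "drive_tool", "data": {
  "increments": [
    [[-1,0,0,0.004,0],[-1,0,0,0.007,0],[-1,0,0,0.007,0]]
  ]
}}

```text
time_s: 29.32
tcp_pos: [0.6748, 0.2022, 0.1034]
eef_rot: [180.0, -0.0, -71.2]
contact_force: [0.8, -1.4, 1.0]
gripper_width: 0.0
gripper_force: 0.6
```

Request:
{"op": "drive_tool", "data": {
  "increments": [
    [[-1,0,0,0.004,0],[-1,0,0,0.007,0],[-1,0,0,0.007,0]]
  ]
}}

```text
time_s: 29.7
tcp_pos: [0.6748, 0.2022, 0.1028]
eef_rot: [-180.0, -0.0, -71.2]
contact_force: [-0.6, -1.0, 4.9]
gripper_width: 0.0005
gripper_force: 1.9
```

Request:
{"op": "drive_tool", "data": {
  "increments": [
    [[-1,0,0,0.002,0],[-1,0,0,0.004,0],[-1,0,0,0.004,0]]
  ]
}}

```text
time_s: 30.08
tcp_pos: [0.6749, 0.2021, 0.1025]
eef_rot: [-180.0, -0.0, -71.2]
contact_force: [-1.6, -2.6, 5.2]
gripper_width: 0.0007
gripper_force: 2.8
```

Request:
{"op": "drive_tool", "data": {
  "increments": [
    [[-1,0,0,0.003,0],[-1,0,0,0.005,0],[-1,0,0,0.005,0],[-1,0,0,0.005,0],[-1,0,0,0.005,0]]
  ]
}}

```text
time_s: 30.7
tcp_pos: [0.6749, 0.2021, 0.1023]
eef_rot: [-180.0, -0.0, -71.1]
contact_force: [-2.3, -1.6, 7.2]
gripper_width: 0.0004
gripper_force: 3.8
```

Request:
{"op": "drive_tool", "data": {
  "increments": [
    [[-1,0,0,0.001,0],[-1,0,0,0.001,0],[-1,0,0,0.001,0],[-1,0,0,0.001,0],[-1,0,0,0.001,0]]
  ]
}}

```text
time_s: 31.32
tcp_pos: [0.6749, 0.2021, 0.1022]
eef_rot: [-180.0, -0.0, -71.1]
contact_force: [-3.0, -1.7, 7.4]
gripper_width: 0.0002
gripper_force: 4.1
```

Request:
{"op": "drive_tool", "data": {
  "increments": [
    [[-1,0,0,0,0],[-1,0,0,0,0],[-1,0,0,0,0],[-1,0,0,0,0],[-1,0,0,0,0]]
  ]
}}

```text
time_s: 31.95
tcp_pos: [0.6749, 0.2021, 0.1022]
eef_rot: [-180.0, -0.0, -71.1]
contact_force: [-2.3, -1.3, 7.8]
gripper_width: 0.0002
gripper_force: 4.1
```

Request:
{"op": "drive_tool", "data": {
  "increments": [
    [[-1,0,0,-0.01,0],[-1,0,0,-0.05,0],[-1,0,0,-0.2,0],[-1,0,0,-0.5,0],[-1,0,0,-0.9,0]]
  ]
}}

```text
time_s: 32.58
tcp_pos: [0.6743, 0.2022, 0.2103]
eef_rot: [179.9, -0.0, -71.2]
contact_force: [0.5, -0.1, -0.9]
gripper_width: 0.0006
gripper_force: 0.0
```

Request:
{"op": "drive_tool", "data": {
  "increments": [
    [[-1,-0.2,0.3,-0.1,0],[-1,-0.4,0.6,-0.2,0],[-1,-0.5,0.9,-0.2,0],[-1,-0.5,0.9,-0.2,0]]
  ]
}}

```text
time_s: 33.08
tcp_pos: [0.5514, 0.2246, 0.2357]
eef_rot: [-179.9, 0.1, -71.1]
contact_force: [0.4, -0.2, -0.3]
gripper_width: 0.0008
gripper_force: 0.0
```

```bash
python3 - <<'E'
from plant import r,capture
import cv2,numpy as np
t=capture("top")[:,:,::-1].copy();s=capture("scene")[:,:,::-1].copy()
R=lambda i,x,y,w,h,k:cv2.resize(i[y:y+h,x:x+w],None,fx=k,fy=k,interpolation=cv2.INTER_CUBIC)
cv2.imwrite("pics/g.png",cv2.convertScaleAbs(np.hstack([R(t,80,120,130,180,3),R(s,340,118,136,180,3)]),alpha=1.5))
E
```

```text
(no output)
```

View pics/g.png

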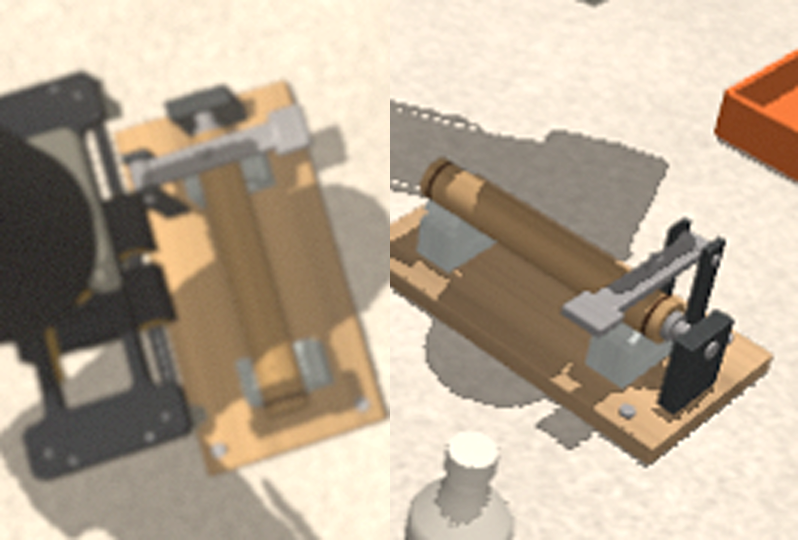

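The strap is down across the roller, from (590,305) to (700,240) in the scene crop. The roller's end is on the stud at (672,322), and it is centred in both Vs.

```bash
python3 -c "
from plant import job
print(job.close_job())"
```

```text
the job is handed in; nothing more can be done
None
```

The job is handed in at about 33 s: the roller lies centred in both Vs with its end on the stud (pushed at about 6 N), and the strap is pressed down with an estimated 10 N at its foot.

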